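Sort steel from aluminium offcuts by weight

ROBOT

A 6-joint arm with a two-finger parallel gripper is mounted at the origin on the work surface. World frame = base frame: x ahead of the robot, y to its left, z up, the work surface at z = 0. Lengths are in mm, angles in degrees, forces in N, time in s.
With the tool pointing down it reaches from about 300 to 850 mm from the base axis. Payload 4.2 kg.
Tool frame: the origin (TCP) lies between the finger pads; the fingertips stand 14 mm ahead of it and the grasp point (between the pads) lies 5 mm behind it (env.finger_overhang is the distance from the TCP to the fingertips, in mm); z points along the fingers, y is the line along which they close (so a half turn about z gives the same grasp; the last joint's range is limited). The gripper opens to 91 mm and grips with 3 to 60 N. Pads are 32 mm wide; open, the fingers measure 118 mm over their backs; the gripper's body (76 mm by 178 mm) begins 60 mm behind the grasp point.
Start: joints at [-75.172, 18.312, 89.639, -0, 72.044, -1.146], TCP at [158.244, -552.814, 205.876] pointing down, gripper open.
Joint ranges: [-177.97, 177.97], [-48.28, 115.42], [12.27, 149.76], [-77.06, 257.06], [2.81, 150.46], [-146.56, 146.56]. Speed limits (degrees/s): [147.25, 147.25, 180, 180, 180, 180].

INTERFACE

Orientations are given as [roll, pitch, yaw] about the fixed x, y, z axes, in that order (R = Rz(yaw) Ry(pitch) Rx(roll)).
In Python, from workcell import status, cams, env, finder gives the robot as it stands.
- The arm moves only by the tool apply_moves, never from a script. Its argument "increments" is a list of rows, each a list of 7 numbers: the opening, from -1 (shut) to 1 (fully open), then the shift along the world's x, y, z in m, then the turn, a rotation vector about the world's x, y, z in degrees. In form: [[gripper, x, y, z, ax, ay, az], ...]. A call has 1 to 5 rows; each row shifts and turns the commanded pose from where the row before left it; what a row does not reach is not made up. A row lasts 1/12 s, in which the tool goes at most 41.7 mm and 7.16 degrees, less where a joint would pass 70% of its speed; a pose out of reach is approached as far as the arm can. A call with a gripper value outside its range is refused whole. The fingers move at their own pace and stop on an object; "newtons" is the grip in N (left out, the last holds). Time passes only in rows, so rows that do not move let the fingers close. It gives the time, the measured TCP pose, the force, the opening and the grip force at its end, in the units of the state.
- status.state(): the state, without advancing time (a new reading comes with each control period).
- cams.grab_frame(name): name is "scene" or "top"; returns a dict with "color" (400x640x3 uint8, red, green, blue), "intrinsics" (3x3 intrinsics, pixels), "k1" (the pictures are not rectified: a ray, as slopes to the right and down, at radius r is drawn at 1 + k1 r^2 times it, then the intrinsics apply), "R" (3x3) and "t" (3): a world point X has camera coordinates R X + t. Camera axes: x right, y down, z forward; pixel columns grow to the right and rows downward; lengths in mm; the calibration is good to about 2 mm. A picture is of the moment at which its call begins. There is no depth.
- env.job_done(): hands the job in; it is judged then, once.
Trained networks look in the newest picture that a camera, given by its name, has taken for a name from the list of things; names that differ only in an ending like _2 or _b are one class to them, and where a whole thing is asked for, a point or a joint stands for the part that bears it (a point fixed in the world has none). Each returns a list of dicts, best first, with "score" (0 to 1); they miss things now and then, are a little off and sometimes report something else, mostly with a low value. They report only what shows in the picture. A call takes as long as a camera call. They do not tell look-alikes from the thing itself.
- finder.boxes_of(query, camera): "rect" ([left, top, width, height] in pixels, round what is visible of it).
- finder.trace(query, camera): "pixels" (400x640 bool, what is visible of it) and "rect" ([left, top, width, height] in pixels, round what is visible of it).
The state is a dict: "time_s": time; "qpos": joint angles; "qvel": joint speeds; "effort": joint torques, N m; "ee_pos": TCP position; "ee_rot": TCP orientation; "force": force on the tool from outside, world axes, zero at the start; "torque": the same for the moment, N m; "gripper_width": finger opening in mm; "gripper_force": force on a finger pad.
Only numpy, scipy, OpenCV 4.12 (cv2) and the standard library are available. Lean on these libraries where they do the work, as an engineer would, in place of code of your own. Each camera call takes 0.05 s, during which the arm holds its last target. There are 200 camera calls.

TASK

Two round bar offcuts in the same red-brown primer stand on the welding table: one is steel, the other aluminium, and only their weight tells them apart. Feel their weight in the grip, then stand the heavy steel one upright in the blue tray and the light aluminium one upright in the yellow tray, and let go.

Things in the scene. Friction and masses are not known exactly. Their poses are not given: they have to be found in the camera images.
- bar_1: one of two round bar offcuts that look exactly alike: an upright cylinder, 44 mm in diameter and 60 mm tall, painted all over in red-brown primer. One of the two is steel (0.6 to 0.8 kg), the other aluminium (0.2 to 0.3 kg); the name and the place do not tell which. Stands loose on the table. Origin: centre of its underside; z up along its axis
- bar_2: one of two round bar offcuts that look exactly alike: an upright cylinder, 44 mm in diameter and 60 mm tall, painted all over in red-brown primer. One of the two is steel (0.6 to 0.8 kg), the other aluminium (0.2 to 0.3 kg); the name and the place do not tell which. Stands loose on the table. Origin: centre of its underside; z up along its axis
- blue_tray: square open blue plastic tray, 150 x 150 mm outside, 30 mm high, walls and floor 4 mm thick, empty, fixed to the table top. The heavy steel bar belongs in it. Origin: centre of its underside, at table height; x and y along its sides, z up
- yellow_tray: square open yellow plastic tray, 150 x 150 mm outside, 30 mm high, walls and floor 4 mm thick, empty, fixed to the table top. The light aluminium bar belongs in it. Origin: centre of its underside, at table height; x and y along its sides, z up
Not all that is in view belongs to the job. What is shaped like the bar_2 but green or pink is not meant.

How it is judged (in metres and radians):
At the end, for the whole second after the job is handed in: The steel bar stands on the floor of the blue tray and the aluminium bar on the floor of the yellow tray, anywhere between the walls, each upright within 10 degrees, released and at rest; the tray tells them apart by the weight that rests on it (steel over 4.4 N, aluminium under) (((x of bar_1 in the frame of blue_tray between -0.056 and 0.056 m and y of bar_1 in the frame of blue_tray between -0.056 and 0.056 m and z of bar_1 in the frame of blue_tray between -0.002 and 0.012 m and angle between each of bar_1, bar_2's own z axis and vertical below 0.18 rad and linear speed of each of bar_1, bar_2 below 0.03 m/s and x of bar_2 in the frame of yellow_tray between -0.056 and 0.056 m and y of bar_2 in the frame of yellow_tray between -0.056 and 0.056 m and z of bar_2 in the frame of yellow_tray between -0.002 and 0.012 m and contact force between bar_1 and blue_tray above 4.4 N and contact force between bar_2 and yellow_tray below 4.4 N) or (x of bar_2 in the frame of blue_tray between -0.056 and 0.056 m and y of bar_2 in the frame of blue_tray between -0.056 and 0.056 m and z of bar_2 in the frame of blue_tray between -0.002 and 0.012 m and angle between each of bar_2, bar_1's own z axis and vertical below 0.18 rad and linear speed of each of bar_2, bar_1 below 0.03 m/s and x of bar_1 in the frame of yellow_tray between -0.056 and 0.056 m and y of bar_1 in the frame of yellow_tray between -0.056 and 0.056 m and z of bar_1 in the frame of yellow_tray between -0.002 and 0.012 m and contact force between bar_2 and blue_tray above 4.4 N and contact force between bar_1 and yellow_tray below 4.4 N))); the robot touches nothing.
It also fails if it takes over 61 s, if anything falls off the work surface, if the arm or the gripper's body presses on something with over 40 N, if the wrist force passes 120 N, or if a joint passes its speed limit or range.

## Working session

There is one attempt and no reset: what is moved stays moved. The work goes in short steps, Python scripts to look and compute and a tool call to move; the robot and the scene stay as the last step left them, time stands still between calls to the robot, and variables do not carry over. Pictures are saved under pics/ and viewed, at most 10 in all, crops included, and the job is handed in when it is done.

Besides the shell and the picture viewer there is one more tool, called after "Call:" as name(argument=value, ...) on one line, values as JSON. apply_moves: Moves the arm, as the interface text tells. Its arguments: {"type":"object","properties":{"increments":{"type":"array","items":{"type":"array","items":{"type":"number"}}},"newtons":{"type":"number"}},"required":["increments"]}

```bash
mkdir -p pics; cat > h.py <<'E'
import numpy as np, cv2
from workcell import status, cams, env, finder
def px2w(f,u,v,z):
    K=np.array(f["intrinsics"]);R=np.array(f["R"]);t=np.array(f["t"])
    d=np.array([(u-K[0,2])/K[0,0],(v-K[1,2])/K[1,1]]);s=d.copy()
    for _ in range(20): s=d/(1+f["k1"]*(s@s))
    r=R.T@np.array([s[0],s[1],1]);c=-R.T@t
    return c+r*(z-c[2])/r[2]
E
python3 - <<'E'
from h import *
fs={}
for c in ("scene","top"):
    f=cams.grab_frame(c);cv2.imwrite(f"pics/{c}0.png",f["color"][:,:,::-1]);fs[c]=f
    print(c,(-np.array(f["R"]).T@f["t"]).round())
    for q in ("bar_1","blue_tray","yellow_tray"):
        for b in finder.boxes_of(q,c):
            l,t,w,h=b["rect"];zz=30 if q=="bar_1" else 15
            print(q,round(b["score"],2),np.round(b["rect"]),px2w(f,l+w/2,t+h/2,zz).round())
s=status.state();print(s["ee_rot"],s["time_s"],s["force"],s["gripper_width"])
E
```

```text
scene [1044. -187.  708.]
bar_1 0.93 [344. 204.  18.  31.] [582.  42.  30.]
bar_1 0.91 [334. 175.  17.  27.] [484.  52.  30.]
bar_1 0.87 [301. 203.  18.  27.] [542. -51.  30.]
bar_1 0.66 [332. 151.  17.  25.] [400.  81.  30.]
blue_tray 0.86 [377. 131.  79.  58.] [438. 287.  15.]
yellow_tray 0.7 [178. 213.  82.  82.] [ 562. -268.   15.]
yellow_tray 0.64 [330. 177.  18.  25.] [472.  51.  15.]
top [ 342.   11. 1048.]
bar_1 0.81 [267. 237.  21.  23.] [397.  76.  30.]
bar_1 0.67 [331. 173.  21.  26.] [540. -60.  30.]
bar_1 0.57 [286. 194.  18.  26.] [489.  42.  30.]
bar_1 0.56 [291. 153.  20.  25.] [586.  33.  30.]
blue_tray 0.83 [152. 191.  70.  76.] [435. 281.  15.]
yellow_tray 0.78 [398. 151.  72.  68.] [ 555. -272.   15.]
[-1.79988197e+02  3.44160347e-04  1.59749696e+01] 0.4 [-1.12010405 -0.41911793 -0.15553293] 91.03988497292727
```

View pics/top0.png

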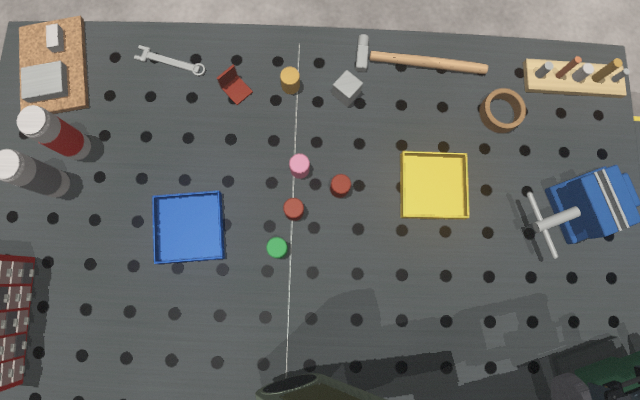

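View pics/scene0.png

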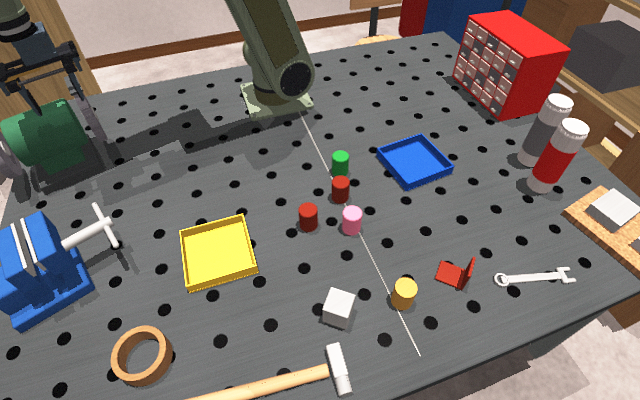

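The top view shows the red bars at about (341,184) and (294,208). Green at (277,248) and pink at (300,166) are decoys. The blue tray is near (188,228) and the yellow one near (435,185). I'll refine the bar centres by colour and start moving along the way.

```bash
python3 - <<'E'
from h import *
for c,seeds in (("top",[(341,184),(294,208)]),("scene",[(308,217),(341,189)])):
    f=cams.grab_frame(c);im=f["color"].astype(int)
    m=((im[:,:,0]>60)&(im[:,:,0]>1.8*im[:,:,1])&(im[:,:,0]>1.8*im[:,:,2])).astype(np.uint8)
    n,l,st,ce=cv2.connectedComponentsWithStats(m)
    for u,v in seeds:
        k=l[v,u]; ys,xs=np.where(l==k)
        R=np.array(f["R"]);t=np.array(f["t"]);K=np.array(f["intrinsics"])
        # fit: match mask centroid by projecting cylinder silhouette
        def pr(P):
            q=P@R.T+t;s=q[:,:2]/q[:,2:];s=s*(1+f["k1"]*(s**2).sum(1,keepdims=True))
            return (s*[K[0,0],K[1,1]]+[K[0,2],K[1,2]]).astype(np.float32)
        a=np.linspace(0,2*np.pi,60);cyl=np.array([[22*np.cos(x),22*np.sin(x),z] for z in (0,60) for x in a])
        from scipy.optimize import least_squares
        def g(p):
            h=cv2.convexHull(pr(cyl+[p[0],p[1],0]));M=cv2.moments(h);return [M["m10"]/M["m00"]-xs.mean(),M["m01"]/M["m00"]-ys.mean()]
        r=least_squares(g,px2w(f,xs.mean(),ys.mean(),30)[:2],diff_step=1e-3)
        h=cv2.convexHull(pr(cyl+[r.x[0],r.x[1],0]))
        print(c,st[k],round(cv2.contourArea(h)),r.x.round(1),np.round(g(r.x),2))
E
```

```text
top [331 175  20  19 239] 409 [542.9 -56.5] [ 0. -0.]
top [     0      0    640    400 253840] 395 [507.6 -14.9] [-0.  0.]
scene [298 202  19  30 471] 518 [539.1 -54.8] [-0.  0.]
scene [332 175  18  29 438] 469 [482.8  46.8] [0. 0.]
```

Call:
apply_moves(increments=[[1,0.025,0.032,0,0,0,0],[1,0.025,0.032,0,0,0,0],[1,0.025,0.032,0,0,0,0],[1,0.025,0.032,0,0,0,0],[1,0.025,0.032,0,0,0,0]])

```text
time_s: 0.92
ee_pos: [284.0, -391.3, 206.0]
ee_rot: [180.0, -0.0, 15.9]
force: [0.0, -1.1, -0.3]
gripper_width: 91.2
gripper_force: 0.0
```

Call:
apply_moves(increments=[[1,0.025,0.032,0,0,0,0],[1,0.025,0.032,0,0,0,0],[1,0.025,0.032,0,0,0,0],[1,0.025,0.032,0,0,0,0],[1,0.025,0.032,0,0,0,0]])

```text
time_s: 1.33
ee_pos: [409.2, -231.1, 206.2]
ee_rot: [180.0, -0.0, 16.0]
force: [0.1, -0.6, -0.4]
gripper_width: 91.3
gripper_force: 0.0
```

Call:
apply_moves(increments=[[1,0.025,0.032,0,0,0,0],[1,0.025,0.032,0,0,0,0],[1,0.025,0.032,0,0,0,0],[1,0.025,0.032,-0.01,0,0,0],[1,0.025,0.032,-0.02,0,0,0]])

```text
time_s: 1.75
ee_pos: [534.0, -73.6, 179.4]
ee_rot: [179.9, -0.3, 16.0]
force: [-0.0, 0.7, -0.2]
gripper_width: 91.2
gripper_force: 0.0
```

Call:
apply_moves(increments=[[1,0.005,0.016,-0.02,0,0,0],[1,0,0,-0.02,0,0,0],[1,0,0,-0.01,0,0,0],[1,0,0,0,0,0,0]])

```text
time_s: 2.08
ee_pos: [534.4, -59.1, 125.2]
ee_rot: [-179.9, 0.3, 16.0]
force: [-0.2, 0.4, 0.1]
gripper_width: 91.1
gripper_force: 0.0
```

```bash
python3 - <<'E'
from h import *
for c in ("scene","top"):
    f=cams.grab_frame(c)
    cv2.imwrite(f"pics/{c}1.png",cv2.resize(f["color"][110:270,220:420,::-1],None,fx=3,fy=3))
print(status.state()["ee_pos"],status.state()["force"])
E
```

```text
[536.32051043 -60.04888641 127.99800824] [-0.16745465  1.06303848  0.5467082 ]
```

View pics/scene1.png

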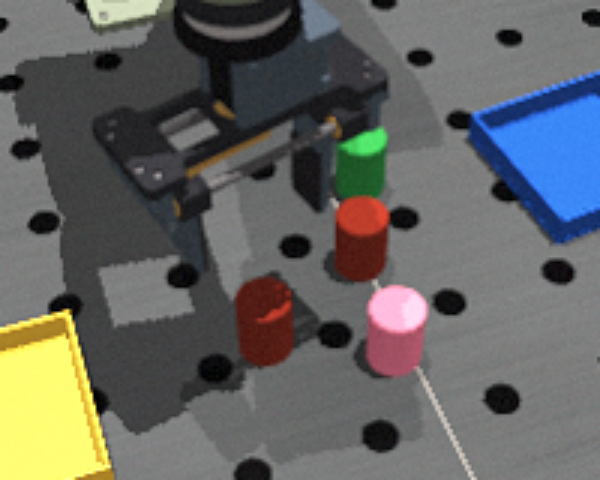

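The gripper straddles the bar, which stands at about (265,320) in the crop. I'll correct by a few mm, descend and grip.

Call:
apply_moves(increments=[[1,0.004,0.004,-0.025,0,0,0],[1,0,0,-0.03,0,0,0],[1,0,0,-0.03,0,0,0],[1,0,0,-0.015,0,0,0],[1,0,0,0,0,0,0]])

```text
time_s: 2.6
ee_pos: [538.5, -56.1, 25.8]
ee_rot: [-179.9, 0.2, 15.9]
force: [-0.0, -0.3, -0.4]
gripper_width: 90.9
gripper_force: 0.0
```

Call:
apply_moves(increments=[[-1,0,0,0,0,0,0],[-1,0,0,0,0,0,0],[-1,0,0,0,0,0,0],[-1,0,0,0,0,0,0],[-1,0,0,0,0,0,0]], newtons=40)

```text
time_s: 3.02
ee_pos: [540.9, -55.6, 28.7]
ee_rot: [179.9, -0.1, 16.0]
force: [-0.0, -0.6, -0.7]
gripper_width: 60.6
gripper_force: 0.0
```

Call:
apply_moves(increments=[[-1,0,0,0,0,0,0],[-1,0,0,0,0,0,0],[-1,0,0,0,0,0,0],[-1,0,0,0,0,0,0],[-1,0,0,0,0,0,0]])

```text
time_s: 3.43
ee_pos: [540.3, -55.6, 27.7]
ee_rot: [180.0, -0.0, 16.0]
force: [0.1, -0.3, 3.5]
gripper_width: 43.1
gripper_force: 40.0
```

Gripped. Next I lift and weigh it.

Call:
apply_moves(increments=[[-1,0,0,0.01,0,0,0],[-1,0,0,0.03,0,0,0],[-1,0,0,0.03,0,0,0],[-1,0,0,0.03,0,0,0],[-1,0,0,0.01,0,0,0]])

```text
time_s: 3.85
ee_pos: [541.9, -55.6, 141.2]
ee_rot: [179.9, -0.3, 16.0]
force: [1.4, -0.1, -6.2]
gripper_width: 42.9
gripper_force: 40.0
```

Call:
apply_moves(increments=[[-1,0,0,0,0,0,0],[-1,0,0,0,0,0,0],[-1,0,0,0,0,0,0],[-1,0,0,0,0,0,0],[-1,0,0,0,0,0,0]])

```text
time_s: 4.27
ee_pos: [539.0, -55.3, 135.6]
ee_rot: [-179.9, 0.2, 16.0]
force: [-1.2, -0.7, -7.0]
gripper_width: 43.4
gripper_force: 40.0
```

Call:
apply_moves(increments=[[-1,0,0,0,0,0,0],[-1,0,0,0,0,0,0],[-1,0,0,0,0,0,0]])

```text
time_s: 4.52
ee_pos: [540.0, -55.5, 137.1]
ee_rot: [-180.0, 0.0, 16.0]
force: [-0.4, 0.0, -7.0]
gripper_width: 43.0
gripper_force: 40.0
```

It reads 7.0 N, so this is the steel bar and goes in the blue tray at about (436,284).

Call:
apply_moves(increments=[[-1,-0.006,0.02,0,0,0,0],[-1,-0.01,0.035,0,0,0,0],[-1,-0.011,0.036,0,0,0,0],[-1,-0.011,0.036,0,0,0,0],[-1,-0.011,0.036,0,0,0,0]])

```text
time_s: 4.93
ee_pos: [490.5, 108.9, 137.6]
ee_rot: [-180.0, -0.0, 15.9]
force: [0.9, -0.2, -6.7]
gripper_width: 43.0
gripper_force: 40.0
```

Call:
apply_moves(increments=[[-1,-0.011,0.036,0,0,0,0],[-1,-0.011,0.036,0,0,0,0],[-1,-0.011,0.036,0,0,0,0],[-1,-0.011,0.036,0,0,0,0],[-1,-0.007,0.02,0,0,0,0]])

```text
time_s: 5.35
ee_pos: [439.1, 275.3, 137.8]
ee_rot: [-179.9, -0.1, 16.1]
force: [1.5, 0.0, -6.1]
gripper_width: 42.6
gripper_force: 40.0
```

Call:
apply_moves(increments=[[-1,-0.003,0.012,0,0,0,0],[-1,0,0,-0.03,0,0,0],[-1,0,0,-0.02,0,0,0],[-1,0,0,0,0,0,0],[-1,0,0,0,0,0,0]])

```text
time_s: 5.77
ee_pos: [436.7, 282.7, 86.8]
ee_rot: [179.9, 0.2, 16.0]
force: [-0.3, -0.5, -5.2]
gripper_width: 43.2
gripper_force: 40.0
```

```bash
python3 - <<'E'
from h import *
f=cams.grab_frame("scene")
cv2.imwrite("pics/scene2.png",cv2.resize(f["color"][60:220,300:500,::-1],None,fx=3,fy=3))
print(status.state()["ee_pos"],status.state()["force"])
E
```

```text
[437.94869293 283.40017371  88.09081376] [-0.61593656 -0.56806393 -5.59086759]
```

View pics/scene2.png

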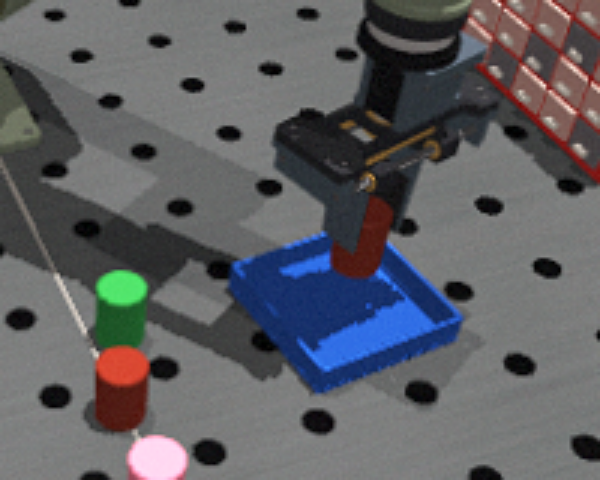

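The bar hangs over the blue tray at crop (362,235). I'll check whether its apparent lean is only perspective.

```bash
python3 - <<'E'
from h import *
for c in ("scene","top"):
    f=cams.grab_frame(c);p=np.array(status.state()["ee_pos"])
    R=np.array(f["R"]);t=np.array(f["t"]);K=np.array(f["intrinsics"])
    def pr(P):
        q=P@R.T+t;s=q[:,:2]/q[:,2:];s=s*(1+f["k1"]*(s**2).sum(1,keepdims=True))
        return s*[K[0,0],K[1,1]]+[K[0,2],K[1,2]]
    a=np.linspace(0,2*np.pi,60);cyl=np.array([[22*np.cos(x),22*np.sin(x),z] for z in (0,60) for x in a])+[p[0],p[1],p[2]-27.5]
    u0,v0=(370,100) if c=="scene" else (140,170)
    im=cv2.resize(f["color"][v0:v0+100,u0:u0+100,::-1],None,fx=6,fy=6,interpolation=cv2.INTER_CUBIC)
    if c=="top": print(c)
    for k in (0,1): cv2.polylines(im,[((pr(cyl[60*k:60*k+60])-[u0,v0]+.5)*6).astype(int)],True,(0,255,0),1)
    h=cv2.convexHull(pr(cyl).astype(np.float32))[:,0];cv2.polylines(im,[((h-[u0,v0]+.5)*6).astype(int)],True,(255,255,0),1)
    cv2.imwrite(f"pics/{c}3.png",im)
    print(p.round(1),np.round(status.state()["force"],2),np.round(status.state()["torque"],3),finder.boxes_of("blue_tray",c)[:1])
E
```

```text
[438.5 283.8  88.8] [ 0.61 -0.42 -6.01] [ 0.032 -0.028  0.015] [{'rect': [372.2, 135.4, 82.7, 55.0], 'score': 0.83}]
top
[438.5 283.8  89.1] [ 0.09  0.18 -5.77] [-0.029 -0.034  0.023] [{'rect': [159.6, 191.5, 65.0, 73.0], 'score': 0.75}]
```

View pics/scene3.png

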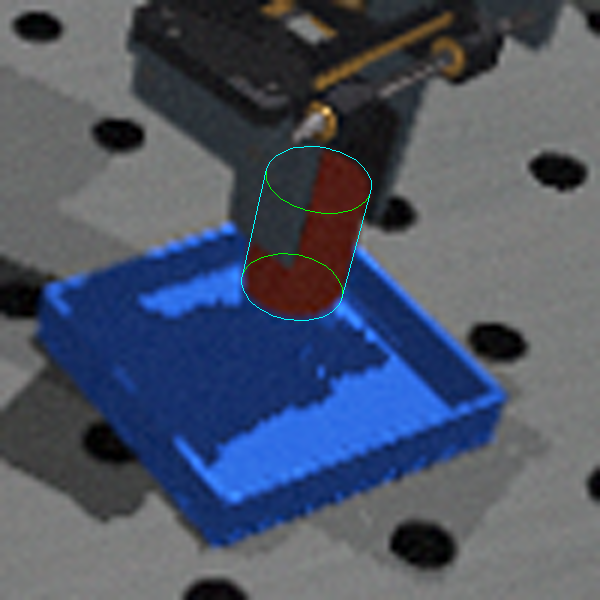

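The projected upright cylinder matches, so the bar is straight. I'll lower it and release.

Call:
apply_moves(increments=[[-1,0,0,-0.02,0,0,0],[-1,0,0,-0.02,0,0,0],[-1,0,0,-0.011,0,0,0],[-1,0,0,-0.003,0,0,0],[-1,0,0,0,0,0,0]])

```text
time_s: 6.43
ee_pos: [437.2, 283.4, 33.5]
ee_rot: [180.0, 0.0, 16.0]
force: [0.8, -0.2, -6.0]
gripper_width: 43.2
gripper_force: 40.0
```

Call:
apply_moves(increments=[[-1,0,0,0,0,0,0],[-1,0,0,-0.001,0,0,0],[-1,0,0,0,0,0,0],[-1,0,0,0,0,0,0]])

```text
time_s: 6.77
ee_pos: [437.6, 283.8, 33.2]
ee_rot: [-180.0, -0.1, 16.0]
force: [-0.4, -0.3, -6.2]
gripper_width: 43.0
gripper_force: 40.0
```

Call:
apply_moves(increments=[[-1,0,0,-0.001,0,0,0],[-1,0,0,-0.001,0,0,0],[-1,0,0,0,0,0,0],[-1,0,0,0,0,0,0]])

```text
time_s: 7.1
ee_pos: [437.6, 283.8, 31.8]
ee_rot: [-180.0, -0.1, 16.0]
force: [-2.2, -1.5, 6.7]
gripper_width: 43.0
gripper_force: 40.0
```

Call:
apply_moves(increments=[[0.5,0,0,0,0,0,0],[0.5,0,0,0,0,0,0],[0.5,0,0,0,0,0,0],[0.5,0,0,0,0,0,0],[0.5,0,0,0,0,0,0]])

```text
time_s: 7.52
ee_pos: [437.3, 283.6, 30.5]
ee_rot: [180.0, -0.0, 16.0]
force: [0.0, -0.4, 0.2]
gripper_width: 68.5
gripper_force: 0.0
```

Call:
apply_moves(increments=[[0.5,0,0,0.02,0,0,0],[0.5,0,0,0.035,0,0,0],[0.5,0,0,0.035,0,0,0],[0.5,0,0,0.02,0,0,0],[1,0,0,0,0,0,0]])

```text
time_s: 7.93
ee_pos: [440.0, 285.3, 145.3]
ee_rot: [-179.8, -0.6, 16.0]
force: [0.8, -0.8, 0.2]
gripper_width: 72.5
gripper_force: 0.0
```

Call:
apply_moves(increments=[[1,0.007,-0.035,0,0,0,0],[1,0.007,-0.035,0,0,0,0],[1,0.007,-0.035,0,0,0,0],[1,0.007,-0.035,0,0,0,0],[1,0.007,-0.035,0,0,0,0]])

```text
time_s: 8.35
ee_pos: [471.6, 106.9, 139.5]
ee_rot: [180.0, 0.1, 16.0]
force: [1.0, 0.1, 0.1]
gripper_width: 91.1
gripper_force: 0.0
```

Call:
apply_moves(increments=[[1,0.007,-0.035,0,0,0,0],[1,0.006,-0.028,0,0,0,0],[1,0,0,0,0,0,0],[1,0,0,0,0,0,0]])

```text
time_s: 8.68
ee_pos: [484.8, 44.4, 139.6]
ee_rot: [-180.0, 0.1, 15.8]
force: [0.4, 0.2, -1.3]
gripper_width: 91.3
gripper_force: 0.0
```

```bash
python3 - <<'E'
from h import *
f=cams.grab_frame("scene")
cv2.imwrite("pics/scene4.png",cv2.resize(f["color"][100:260,280:480,::-1],None,fx=3,fy=3))
print(status.state()["ee_pos"],status.state()["force"])
E
```

```text
[484.63058141  45.44976519 139.68548732] [-0.15340381  0.45057575 -0.28945302]
```

View pics/scene4.png

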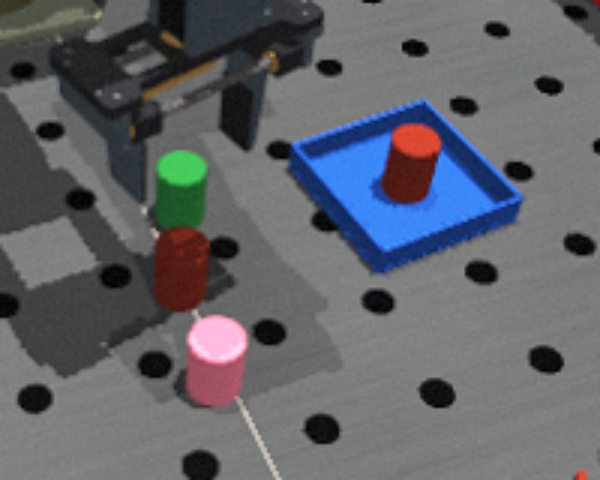

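The steel bar stands in the blue tray at crop (411,163), and the gripper is above the second bar at (182,270). I'll descend on it, grip and lift.

Call:
apply_moves(increments=[[1,0,0,-0.03,0,0,0],[1,0,0,-0.035,0,0,0],[1,0,0,-0.03,0,0,0],[1,0,0,-0.017,0,0,0],[1,0,0,0,0,0,0]])

```text
time_s: 9.15
ee_pos: [481.4, 46.8, 24.8]
ee_rot: [-179.9, 0.5, 16.1]
force: [-1.1, -0.1, -0.0]
gripper_width: 91.2
gripper_force: 0.0
```

Call:
apply_moves(increments=[[-1,0,0,0,0,0,0],[-1,0,0,0,0,0,0],[-1,0,0,0,0,0,0],[-1,0,0,0,0,0,0],[-1,0,0,0,0,0,0]])

```text
time_s: 9.57
ee_pos: [485.9, 45.7, 29.6]
ee_rot: [180.0, -0.1, 16.0]
force: [0.8, -0.3, 0.9]
gripper_width: 61.1
gripper_force: 0.0
```

Call:
apply_moves(increments=[[-1,0,0,0,0,0,0],[-1,0,0,0,0,0,0],[-1,0,0,0,0,0,0],[-1,0,0,0,0,0,0],[-1,0,0,0,0,0,0]])

```text
time_s: 9.98
ee_pos: [485.3, 45.6, 28.8]
ee_rot: [-180.0, -0.0, 16.0]
force: [-1.5, 1.3, 4.1]
gripper_width: 42.9
gripper_force: 40.0
```

Call:
apply_moves(increments=[[-1,0,0,0.01,0,0,0],[-1,0,0,0.03,0,0,0],[-1,0,0,0.03,0,0,0],[-1,0,0,0.03,0,0,0],[-1,0,0,0.01,0,0,0]])

```text
time_s: 10.4
ee_pos: [487.2, 45.5, 141.8]
ee_rot: [179.9, -0.4, 16.0]
force: [1.2, -0.1, -2.9]
gripper_width: 43.3
gripper_force: 40.0
```

Call:
apply_moves(increments=[[-1,0,0,0,0,0,0],[-1,0,0,0,0,0,0],[-1,0,0,0,0,0,0],[-1,0,0,0,0,0,0],[-1,0,0,0,0,0,0]])

```text
time_s: 10.82
ee_pos: [484.1, 45.4, 136.8]
ee_rot: [-180.0, 0.2, 16.0]
force: [0.1, -0.2, -3.0]
gripper_width: 43.3
gripper_force: 40.0
```

It reads 3.0 N, so this is the aluminium bar and goes in the yellow tray at about (558,-270).

Call:
apply_moves(increments=[[-1,0.005,-0.02,0,0,0,0],[-1,0.008,-0.035,0,0,0,0],[-1,0.008,-0.035,0,0,0,0],[-1,0.008,-0.035,0,0,0,0],[-1,0.008,-0.035,0,0,0,0]])

```text
time_s: 11.23
ee_pos: [521.9, -115.9, 137.5]
ee_rot: [-180.0, 0.1, 16.0]
force: [1.1, 0.2, -2.9]
gripper_width: 42.9
gripper_force: 40.0
```

Call:
apply_moves(increments=[[-1,0.008,-0.035,0,0,0,0],[-1,0.008,-0.035,0,0,0,0],[-1,0.008,-0.035,0,0,0,0],[-1,0.008,-0.035,0,0,0,0],[-1,0.004,-0.015,0,0,0,0]])

```text
time_s: 11.65
ee_pos: [558.6, -274.0, 137.1]
ee_rot: [179.9, 0.0, 15.8]
force: [0.3, -0.0, -2.7]
gripper_width: 43.1
gripper_force: 40.0
```

Call:
apply_moves(increments=[[-1,0,0,-0.03,0,0,0],[-1,0,0,-0.02,0,0,0],[-1,0,0,0,0,0,0],[-1,0,0,0,0,0,0]])

```text
time_s: 11.98
ee_pos: [557.1, -268.7, 86.8]
ee_rot: [-179.8, 0.2, 16.0]
force: [-0.3, -0.5, -3.3]
gripper_width: 43.4
gripper_force: 40.0
```

```bash
python3 - <<'E'
from h import *
f=cams.grab_frame("scene")
cv2.imwrite("pics/scene5.png",cv2.resize(f["color"][150:310,140:340,::-1],None,fx=3,fy=3))
print(status.state()["ee_pos"],status.state()["force"])
E
```

```text
[ 558.34425851 -269.17971242   88.43707266] [ 0.28436912  0.34807042 -2.00316286]
```

View pics/scene5.png

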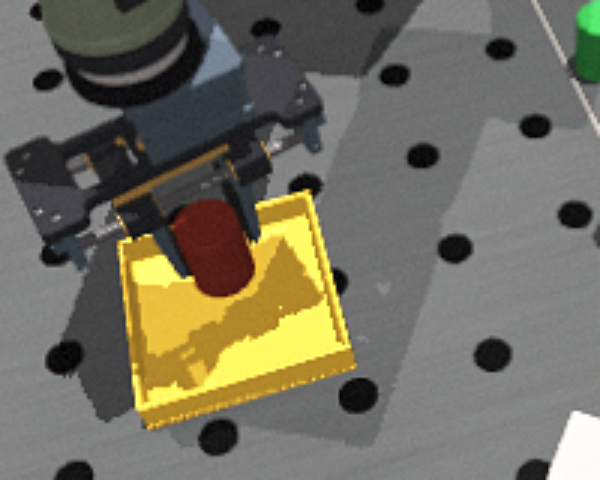

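The bar is centred over the yellow tray at crop (215,250). I'll lower it until it touches.

Call:
apply_moves(increments=[[-1,0,0,-0.02,0,0,0],[-1,0,0,-0.02,0,0,0],[-1,0,0,-0.011,0,0,0],[-1,0,0,-0.003,0,0,0],[-1,0,0,0,0,0,0]])

```text
time_s: 12.45
ee_pos: [558.4, -269.3, 34.7]
ee_rot: [180.0, 0.0, 16.0]
force: [0.5, -0.2, -3.0]
gripper_width: 43.5
gripper_force: 40.0
```

Call:
apply_moves(increments=[[-1,0,0,0,0,0,0],[-1,0,0,-0.001,0,0,0],[-1,0,0,0,0,0,0],[-1,0,0,0,0,0,0]])

```text
time_s: 12.78
ee_pos: [558.6, -269.7, 34.3]
ee_rot: [179.9, -0.1, 16.0]
force: [-0.5, -0.1, -2.8]
gripper_width: 42.8
gripper_force: 40.0
```

Call:
apply_moves(increments=[[-1,0,0,-0.001,0,0,0],[-1,0,0,-0.001,0,0,0],[-1,0,0,0,0,0,0],[-1,0,0,0,0,0,0]])

```text
time_s: 13.12
ee_pos: [558.6, -269.7, 32.8]
ee_rot: [179.9, -0.1, 16.0]
force: [-1.6, 1.3, 4.9]
gripper_width: 43.1
gripper_force: 40.0
```

Call:
apply_moves(increments=[[0.5,0,0,0,0,0,0],[0.5,0,0,0,0,0,0],[0.5,0,0,0,0,0,0],[0.5,0,0,0,0,0,0],[0.5,0,0,0,0,0,0]])

```text
time_s: 13.53
ee_pos: [558.1, -269.5, 31.3]
ee_rot: [-180.0, 0.0, 16.0]
force: [-0.1, 0.3, -0.0]
gripper_width: 68.5
gripper_force: 0.0
```

Call:
apply_moves(increments=[[0.5,0,0,0.02,0,0,0],[0.5,0,0,0.035,0,0,0],[0.5,0,0,0.035,0,0,0],[0.5,0,0,0.035,0,0,0],[0.5,0,0,0.02,0,0,0]])

```text
time_s: 13.95
ee_pos: [559.6, -270.2, 180.7]
ee_rot: [179.8, -0.3, 16.0]
force: [-0.2, -1.3, -0.1]
gripper_width: 68.7
gripper_force: 0.0
```

Call:
apply_moves(increments=[[0.5,-0.02,0,0.02,0,0,0],[0.5,-0.03,0,0,0,0,0],[0.5,-0.03,0,0,0,0,0],[0.5,0,0,0,0,0,0],[0.5,0,0,0,0,0,0]])

```text
time_s: 14.37
ee_pos: [477.2, -269.5, 196.9]
ee_rot: [180.0, -0.0, 15.9]
force: [0.7, -0.0, 0.8]
gripper_width: 68.3
gripper_force: 0.0
```

```bash
python3 - <<'E'
from h import *
f=cams.grab_frame("scene")
cv2.imwrite("pics/scene6.png",f["color"][:,:,::-1])
E
```

```text
(no output)
```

View pics/scene6.png

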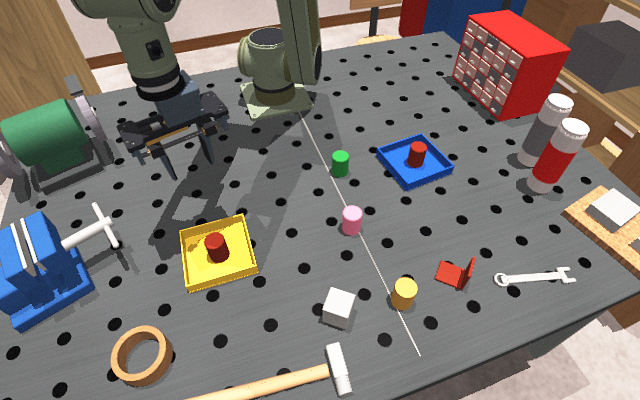

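Both bars stand upright in their trays, at (417,153) in the blue and (216,247) in the yellow, and the arm is clear of them. I'm handing in.

```bash
python3 -c "
from workcell import env
print(env.job_done())"
```

```text
the job is handed in; nothing more can be done
None
```

The job is handed in: the steel bar (read 6 to 7 N in the grip) stands upright in the blue tray and the aluminium bar (about 3 N) upright in the yellow tray, both released with the arm clear; the hand-in returned no verdict.

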